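# Line up the canisters by height on the hallway cart

### The arm

A 6-joint arm with a two-finger parallel gripper is mounted at the origin on the work surface. World frame = base frame: x ahead of the robot, y to its left, z up, the work surface at z = 0. Lengths are in m, angles in rad, forces in N, time in s.
With the tool pointing down it reaches from about 0.375 to 0.9 m from the base axis. Payload 3.1 kg.
Tool frame: the origin (TCP) lies between the finger pads; the fingertips stand manip.finger_overhang ahead of it and the grasp point (between the pads) lies 5 mm behind it (manip.finger_overhang is the distance from the TCP to the fingertips, in m); z points along the fingers, y is the line along which they close (so a half turn about z gives the same grasp; the last joint's range is limited). The gripper opens to 85 mm and grips with 20 to 120 N. Pads are 22 mm wide; open, the fingers measure 114 mm over their backs; the gripper's body (76 mm by 85 mm) begins 54 mm behind the grasp point. The pads swing forward as they close: fully open they stand 13 mm farther back than shut.
Start: joints at [1.167, 0.527, 1.433, -0, 1.181, -0.178], TCP at [0.139, 0.609, 0.245] pointing down, gripper open.
Joint ranges: [-3.08, 3.08], [-0.75, 2.2], [0.22, 2.44], [-1.43, 4.57], [0, 2.65], [-2.85, 2.85]. Speed limits (rad/s): [2.79, 2.79, 3.14, 3.14, 3.14, 3.14].

### API

Orientations are given as a unit quaternion [x, y, z, w].
In Python, from station import manip gives the robot as it stands.
- The arm moves only by the tool drive_tool, never from a script. Its argument "plan" is a list of rows, each a list of 7 numbers: the shift along the tool's x, y, z in m, then the turn, a rotation vector about the tool's x, y, z in degrees, then the opening, from -1 (shut) to 1 (fully open). In form: [[x, y, z, wx, wy, wz, gripper], ...]. A call has 1 to 10 rows; each row shifts and turns the commanded pose from where the row before left it, along the tool's axes as they then stand; what a row does not reach is not made up. A row lasts 1/10 s, in which the tool goes at most 50 mm and 8.59 degrees, less where a joint would pass 70% of its speed; a pose out of reach is approached as far as the arm can. A call is refused whole if a number of a shift passes 0.05 or a number of a turn 8.59, either way. A call with a gripper value outside its range is refused whole. The fingers move at their own pace and stop on an object; "newtons" is the grip in N (left out, the last holds). Time passes only in rows, so rows that do not move let the fingers close. It gives the time, the measured TCP pose, the force, the opening and the grip force at its end, in the units of the state.
- manip.sense(): the state, without advancing time (a new reading comes with each control period).
- manip.snapshot(name): name is "scene" or "side" or "wrist"; returns a dict with "image" (400x640x3 uint8, red, green, blue), "z_map" (400x640 float32, m along the optical axis (not along the pixel's ray), 0 where there is no reading), "fov_y" (degrees; the focal length in pixels is half the picture's height over the tangent of half this angle, whatever the lens; pixels are square), "cx", "cy" (the principal point, pixels), "k1" (the pictures are not rectified: a ray, as slopes to the right and down, at radius r is drawn at 1 + k1 r^2 times it, then the intrinsics apply), "extrinsics" (4x4, takes a point from camera to world coordinates); the wrist camera has in their place "mount" (4x4, takes a point from camera to tool coordinates, whose origin is the TCP and whose axes are the flange's). Camera axes: x right, y up, looking along -z (the intrinsics and any distortion apply to the point x, -y, -z); pixel columns grow to the right and rows downward; lengths in m; the calibration is good to about 2 mm. A picture is of the moment at which its call begins: read the wrist's pose just before it.
- manip.sign_off(): hands the job in; it is judged then, once.
The state is a dict: "t": time; "q": joint angles; "qd": joint speeds; "tau": joint torques, N m; "tcp_pos": TCP position; "tool_rot": TCP orientation; "force": force on the tool from outside, world axes, zero at the start; "ft_torque": the same for the moment, N m; "finger_gap": opening from 0.0 (shut) to 1.0 (fully open); "gripper_force": force on a finger pad.
Only numpy, scipy, OpenCV 4.12 (cv2) and the standard library are available. Lean on these libraries where they do the work, as an engineer would, in place of code of your own. Each camera call takes 0.05 s, during which the arm holds its last target. There are 200 camera calls.

### The job

Line the four metal canisters up by height on the row of cork mats, one upright on each mat and wholly on it: the tallest on the mat next to the chrome bell-shaped scoop holder, then stepping down to the shortest on the mat farthest from it. Set them down without dropping or knocking them over, let go of them all, and leave the scoop holder and the glass jar standing where they are.

Things in the scene. Friction and masses are not known exactly. Their poses are not given: they have to be found in the camera images.
- canister_1: the shortest of four round brushed-metal canisters with flat pale wooden lids (lid fixed on, 64 mm high in all, 56 mm across, lid 53 mm across and 10 mm thick; 0.22 kg, give or take a third). The four are alike but for height: 64, 88, 112 and 136 mm. Loose, upright on the cart top (z = 0) in the near row. Origin: centre of the underside, z up
- canister_2: the second shortest of four round brushed-metal canisters with flat pale wooden lids (lid fixed on, 88 mm high in all, 56 mm across, lid 53 mm across and 10 mm thick; 0.25 kg, give or take a third). The four are alike but for height: 64, 88, 112 and 136 mm. Loose, upright on the cart top (z = 0) in the near row. Origin: centre of the underside, z up
- canister_3: the second tallest of four round brushed-metal canisters with flat pale wooden lids (lid fixed on, 112 mm high in all, 56 mm across, lid 53 mm across and 10 mm thick; 0.29 kg, give or take a third). The four are alike but for height: 64, 88, 112 and 136 mm. Loose, upright on the cart top (z = 0) in the near row. Origin: centre of the underside, z up
- canister_4: the tallest of four round brushed-metal canisters with flat pale wooden lids (lid fixed on, 136 mm high in all, 56 mm across, lid 53 mm across and 10 mm thick; 0.32 kg, give or take a third). The four are alike but for height: 64, 88, 112 and 136 mm. Loose, upright on the cart top (z = 0) in the near row. Origin: centre of the underside, z up
- mat_1: one of four identical round cork mats, 80 mm across, 4 mm thick, fixed 90 mm apart centre to centre in a straight row on a dark wooden board (100 x 620 mm, 6 mm thick). Which of the four it is differs from start to start. Origin: centre of its underside, on the board 6 mm above the cart top, so a canister on it stands 10 mm above the cart top
- mat_2: one of four identical round cork mats, 80 mm across, 4 mm thick, fixed 90 mm apart centre to centre in a straight row on a dark wooden board (100 x 620 mm, 6 mm thick). Which of the four it is differs from start to start. Origin: centre of its underside, on the board 6 mm above the cart top, so a canister on it stands 10 mm above the cart top
- mat_3: one of four identical round cork mats, 80 mm across, 4 mm thick, fixed 90 mm apart centre to centre in a straight row on a dark wooden board (100 x 620 mm, 6 mm thick). Which of the four it is differs from start to start. Origin: centre of its underside, on the board 6 mm above the cart top, so a canister on it stands 10 mm above the cart top
- mat_4: one of four identical round cork mats, 80 mm across, 4 mm thick, fixed 90 mm apart centre to centre in a straight row on a dark wooden board (100 x 620 mm, 6 mm thick). Which of the four it is differs from start to start. Origin: centre of its underside, on the board 6 mm above the cart top, so a canister on it stands 10 mm above the cart top
- bell: chrome bell-shaped scoop holder with a ball on top, 86 mm across the foot, 128 mm high, 0.45 kg, loose, standing on the same board at one end of the row of mats, in line with them, 115 mm from the centre of the nearest mat; a red clip-top container (96 x 91 mm, 89 mm high) stands likewise at the other end. Which end is which differs. Origin: centre of its underside
- glass_jar: empty open clear-glass jar, 76 mm across, 105 mm high, 0.35 kg, standing loose among the canisters in the near row (neighbouring centres at least 90 mm apart). Not to be moved. Nothing else stands between or beside the two rows; other clutter lies at least 60 mm from the canisters and mats, at the sides and far edge and is at most 180 mm high. Origin: centre of its underside
Mind the look-alikes: they are no part of the job. Leave any orange look-alike of the canister_3 alone.

How it is judged:
By the outcome, as a careful person would: the job done as asked, in the order asked, and still so for the second after the job is handed in, with the robot touching nothing.
It also fails if it takes over 102 s, if anything falls off the work surface, if the arm or the gripper's body presses on something with over 40 N, if the wrist force passes 120 N, or if a joint passes its speed limit or range.

## Working session

There is one attempt and no reset: what is moved stays moved. The work goes in short steps, Python scripts to look and compute and a tool call to move; the robot and the scene stay as the last step left them, time stands still between calls to the robot, and variables do not carry over. Pictures are saved under pics/ and viewed, at most 14 in all, crops included, and the job is handed in when it is done.

Besides the shell and the picture viewer there is one more tool, called after ">>>" by a JSON object that holds its "fn" and its "kwargs", one argument or row to a line. drive_tool: Moves the arm, as the interface text tells. Its arguments: {"type":"object","properties":{"plan":{"type":"array"},"newtons":{"type":"number"}},"required":["plan"]}

```bash
ls; mkdir -p pics
cat > h.py <<'E'
import numpy as np, cv2
from station import manip
def snap(n):
    s=manip.sense(); d=manip.snapshot(n)
    if n=='wrist':
        from scipy.spatial.transform import Rotation as R
        T=np.eye(4); T[:3,:3]=R.from_quat(s['tool_rot']).as_matrix(); T[:3,3]=s['tcp_pos']
        d['T']=T@np.array(d['mount'])
    else: d['T']=np.array(d['extrinsics'])
    return d
def K(d):
    f=d['image'].shape[0]/2/np.tan(np.radians(d['fov_y'])/2)
    return np.array([[f,0,d['cx']],[0,f,d['cy']],[0,0,1.]])
def rays(d,uv):
    p=cv2.undistortPoints(np.float64(uv).reshape(-1,1,2),K(d),np.array([d['k1'],0,0,0.]),).reshape(-1,2)
    # cv2 distortion model r(1+k1 r^2): same
    v=np.c_[p[:,0],-p[:,1],-np.ones(len(p))]
    return d['T'][:3,3], v@d['T'][:3,:3].T
def onplane(d,uv,z):
    o,v=rays(d,uv); return o+v*((z-o[2])/v[:,2])[:,None]
def cloud(d):
    h,w=d['z_map'].shape; u,v=np.meshgrid(np.arange(w),np.arange(h))
    o,r=rays(d,np.c_[u.ravel(),v.ravel()]); z=d['z_map'].ravel()
    P=o+r*z[:,None]; P[z<=0]=np.nan
    return P.reshape(h,w,3)
def proj(d,P):
    p=(np.asarray(P)-d['T'][:3,3])@d['T'][:3,:3]
    x=p[:,0]/-p[:,2]; y=-p[:,1]/-p[:,2]; s=1+d['k1']*(x*x+y*y); k=K(d)
    return np.c_[k[0,0]*x*s+k[0,2],k[1,1]*y*s+k[1,2]]
E
python3 - <<'E'
from h import *
print(manip.sense(), manip.finger_overhang)
for n in('scene','side','wrist'):
    d=snap(n); cv2.imwrite(f'pics/{n}0.png',d['image'][:,:,::-1]); print(n,d['T'].round(3).tolist(),d['fov_y'],d['k1'],d['cx'],d['cy'],(d['z_map']>0).mean())
    import pickle; pickle.dump(d,open(n+'0.pkl','wb'))
E
```

```text
pics
{'t': 0.0, 'q': array([ 1.16749005e+00,  5.28473969e-01,  1.43390052e+00,  2.50016912e-05,
        1.18138488e+00, -1.78513608e-01]), 'qd': array([-0.00229126, -0.00057074, -0.00027984, -0.00079004,  0.00060463,
        0.00097497]), 'tau': array([-1.71614706e-04, -4.42335498e+01, -1.78030872e+01, -2.47025764e-04,
        8.48005700e-03, -1.27869077e-05]), 'tcp_pos': array([0.13901702, 0.60864572, 0.24432935]), 'tool_rot': array([ 1.12164499e-01,  9.93689062e-01, -1.03452082e-03, -3.21806502e-04]), 'force': array([ 0.69410282, -0.89307948, -0.32904288]), 'ft_torque': array([-0.04471348,  0.03299589,  0.07730527]), 'gripper_force': 0.0, 'finger_gap': 0.997917124936846} 0.014
scene [[-0.74, -0.505, 0.444, 0.958], [0.673, -0.542, 0.504, 0.466], [-0.014, 0.672, 0.741, 0.72], [0.0, 0.0, 0.0, 1.0]] 55.55870819177414 -0.0658606263836516 323.5865671990856 192.34923089281486 0.9961875
side [[-0.998, 0.057, -0.039, 0.526], [-0.068, -0.718, 0.693, 0.811], [0.012, 0.694, 0.72, 0.871], [0.0, 0.0, 0.0, 1.0]] 43.61923654781859 -0.030728259922657594 316.72266726459577 197.30553299754558 0.9958515625
wrist [[0.222, -0.928, -0.298, 0.064], [0.975, 0.211, 0.07, 0.626], [-0.002, -0.306, 0.952, 0.374], [0.0, 0.0, 0.0, 1.0]] 63.60491414844213 -0.023763349155226206 319.64150670304537 200.83799004739058 0.99619921875
```

View pics/scene0.png

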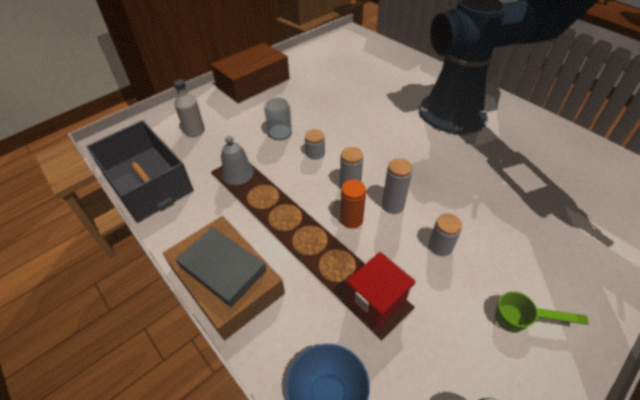

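View pics/side0.png

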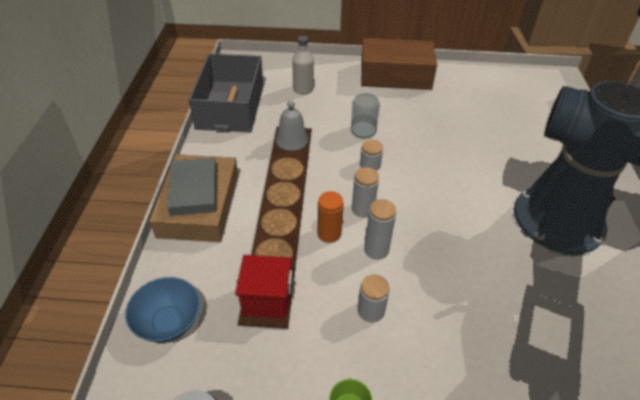

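The scene picture shows:
- lids at about (315,137), (351,156), (399,168) and (447,225)
- the orange look-alike at (353,190), which is to be avoided
- the jar at (278,118)
- the bell at (236,160)
- mats at (263,196), (285,217), (310,240) and (337,265), with the red box at the far end

The side view agrees. Canister candidates are the four pale lids on grey bodies. The orange one, at scene (353,190) and side (330,217), and the grey bottle (187,110) are excluded.

```bash
cat > meas.py <<'E'
from h import *; import pickle
lid={'scene':[(315,137),(351,156),(399,168),(447,225)],'side':[(372,147),(366,176),(382,210),(375,287)]}
mat={'scene':[(263,196),(285,217),(310,240),(337,265)],'side':[(288,168),(283,194),(279,222),(274,247)]}
oth={'scene':{'bell':(236,160),'jar':(278,118),'orange':(353,188)},'side':{'bell':(292,128),'jar':(365,115),'orange':(330,200)}}
D={n:pickle.load(open(n+'0.pkl','rb')) for n in('scene','side')}
vis=[];R={}
for n,d in D.items():
    hsv=cv2.cvtColor(d['image'],cv2.COLOR_RGB2HSV); m=((hsv[...,0]>4)&(hsv[...,0]<22)&(hsv[...,1]>75)&(hsv[...,2]>70)).astype(np.uint8)
    _,L,st,ce=cv2.connectedComponentsWithStats(m,connectivity=4); C=cloud(d); d['C']=C
    for k,pts in(('lid',lid[n]),('mat',mat[n])):
        for i,(u,v) in enumerate(pts):
            l=L[v,u]; P=C[L==l]; c,r=cv2.minEnclosingCircle(P[:,:2].astype(np.float32))
            zt=np.nanpercentile(P[:,2],90); T=P[abs(P[:,2]-zt)<.004]; e=T[:,:2]
            cm=(e.max(0)+e.min(0))/2
            print(n,k,i,'px',st[l].tolist(),'ztop %.4f'%zt,'top-mid',cm.round(4),'ext',np.ptp(e,0).round(4)); R[n,k,i]=(cm,zt,proj(d,[[*cm,zt]])[0])
for k in('lid','mat'):
    for i in range(4):
        # triangulate the blob top-centre pixels found in each view
        A=[];b=[]
        for n,d in D.items():
            o,v=rays(d,[R[n,k,i][2]]); v=v[0]/np.linalg.norm(v[0]); M=np.eye(3)-np.outer(v,v);A.append(M);b.append(M@o)
        X=np.linalg.solve(sum(A),sum(b)); print(k,i,'tri',X.round(4),'gap',[round(float(np.linalg.norm(a@X-c)),4) for a,c in zip(A,b)])
for n,d in D.items():
    for k,(u,v) in oth[n].items():
        p=d['C'][v,u]; Q=d['C'].reshape(-1,3); q=Q[(np.hypot(*(Q[:,:2]-p[:2]).T)<.06)&(Q[:,2]>.02)]
        print(n,k,'seed',p.round(3),'xy lo/hi',np.nanmin(q,0).round(3),np.nanmax(q,0).round(3))
E
python3 meas.py
```

```text
scene lid 0 px [305, 129, 20, 15, 228] ztop 0.0658 top-mid [ 0.4431 -0.1509] ext [0.054  0.0546]
scene lid 1 px [341, 147, 22, 17, 299] ztop 0.1140 top-mid [0.4624 0.0066] ext [0.0515 0.0511]
scene lid 2 px [388, 158, 25, 19, 361] ztop 0.1378 top-mid [0.4312 0.1254] ext [0.054  0.0532]
scene lid 3 px [436, 213, 26, 22, 437] ztop 0.0899 top-mid [0.4459 0.2793] ext [0.0525 0.0511]
scene mat 0 px [245, 183, 118, 100, 3776] ztop 0.0121 top-mid [0.6511 0.0227] ext [0.0889 0.3492]
scene mat 1 px [245, 183, 118, 100, 3776] ztop 0.0121 top-mid [0.6511 0.0227] ext [0.0889 0.3492]
scene mat 2 px [245, 183, 118, 100, 3776] ztop 0.0121 top-mid [0.6511 0.0227] ext [0.0889 0.3492]
scene mat 3 px [245, 183, 118, 100, 3776] ztop 0.0121 top-mid [0.6511 0.0227] ext [0.0889 0.3492]
side lid 0 px [362, 140, 21, 15, 244] ztop 0.0678 top-mid [ 0.4444 -0.1516] ext [0.0498 0.0538]
side lid 1 px [355, 167, 23, 19, 335] ztop 0.1155 top-mid [0.4633 0.005 ] ext [0.0488 0.0532]
side lid 2 px [370, 199, 26, 21, 423] ztop 0.1392 top-mid [0.4324 0.1237] ext [0.0503 0.0549]
side lid 3 px [362, 275, 27, 25, 525] ztop
[... 713 characters left out ...]
tri [0.6537 0.0254 0.0291] gap [0.0074, 0.0074]
mat 2 tri [0.6537 0.0254 0.0291] gap [0.0074, 0.0074]
mat 3 tri [0.6537 0.0254 0.0291] gap [0.0074, 0.0074]
scene bell seed [ 0.66  -0.2    0.078] xy lo/hi [ 0.615 -0.245  0.02 ] [ 0.693 -0.184  0.135]
scene jar seed [ 0.48  -0.261  0.082] xy lo/hi [ 0.427 -0.32   0.02 ] [ 0.499 -0.251  0.109]
scene orange seed [0.539 0.088 0.113] xy lo/hi [0.513 0.063 0.02 ] [0.566 0.116 0.116]
side bell seed [ 0.649 -0.198  0.073] xy lo/hi [ 0.615 -0.241  0.02 ] [ 0.696 -0.184  0.137]
side jar seed [ 0.463 -0.251  0.086] xy lo/hi [ 0.425 -0.303  0.02 ] [ 0.5   -0.251  0.11 ]
side orange seed [0.539 0.086 0.112] xy lo/hi [0.511 0.058 0.02 ] [0.566 0.117 0.119]
```

Run:
```python
import cv2
a=cv2.imread('pics/scene0.png')[100:300,200:480]; cv2.imwrite('pics/crop0.png',cv2.resize(a,None,fx=2.8,fy=2.8,interpolation=cv2.INTER_CUBIC))
```

```text
(no output)
```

View pics/crop0.png

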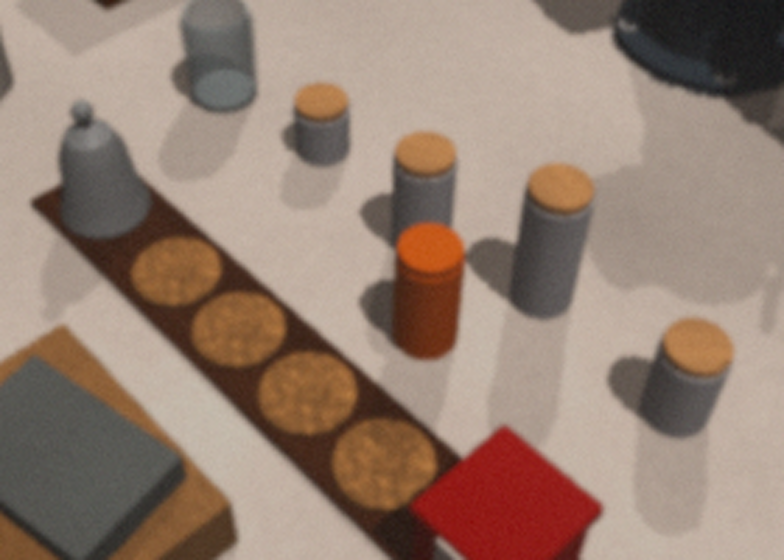

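The crop confirms four pale lids on grey bodies, with the orange one distinct from them. The lid heights of about 66, 90, 114 and 138 mm match the sizes given. The mats still need a tighter mask to separate them from the board.

Run:
```python
from h import *; import pickle
mat={'scene':[(263,196),(285,217),(310,240),(337,265)],'side':[(288,168),(283,194),(279,222),(274,246)]}
px={}
for n in mat:
    d=pickle.load(open(n+'0.pkl','rb')); V=cv2.GaussianBlur(d['image'],(3,3),0)[...,0]
    t,m=cv2.threshold(V[150:290,240:360] if n=='scene' else V[152:256,255:310],0,255,cv2.THRESH_OTSU)
    hsv=cv2.cvtColor(d['image'],cv2.COLOR_RGB2HSV); t=85
    m=((V>t)&(hsv[...,0]>4)&(hsv[...,0]<22)&(hsv[...,1]>75)).astype(np.uint8); m=cv2.morphologyEx(m,cv2.MORPH_OPEN,np.ones((3,3),np.uint8))
    _,L,st,ce=cv2.connectedComponentsWithStats(m,connectivity=4); C=cloud(d)
    for i,(u,v) in enumerate(mat[n]):
        l=L[v,u]; P=C[L==l]; c=onplane(d,np.argwhere(L==l)[:,::-1],.010); (cx,cy),r=cv2.minEnclosingCircle(c[:,:2].astype(np.float32))
        px[n,i]=(d,ce[l]); print(n,i,st[l].tolist(),'z med %.4f'%np.nanmedian(P[:,2]),'centre %.4f %.4f r %.4f'%(cx,cy,r),'mean',c[:,:2].mean(0).round(4))
for i in range(4):
    A=[];b=[]
    for n in mat:
        d,c=px[n,i];o,v=rays(d,[c]); v=v[0]/np.linalg.norm(v[0]); M=np.eye(3)-np.outer(v,v);A.append(M);b.append(M@o)
    print('tri',i,np.linalg.solve(sum(A),sum(b)).round(4))
from scipy.spatial.transform import Rotation as R
s=manip.sense(); print(R.from_quat(s['tool_rot']).as_matrix().round(4))
```

```text
scene 0 [246, 184, 34, 26, 682] z med 0.0105 centre 0.6511 -0.1120 r 0.0439 mean [ 0.6526 -0.1116]
scene 1 [268, 204, 35, 28, 778] z med 0.0104 centre 0.6510 -0.0214 r 0.0437 mean [ 0.6527 -0.0212]
scene 2 [291, 225, 37, 31, 910] z med 0.0106 centre 0.6509 0.0683 r 0.0438 mean [0.6531 0.0687]
scene 3 [318, 249, 39, 33, 1000] z med 0.0105 centre 0.6529 0.1576 r 0.0421 mean [0.6537 0.1582]
side 0 [254, 157, 51, 101, 2941] z med 0.0112 centre 0.6544 0.0047 r 0.1638 mean [0.6553 0.0176]
side 1 [254, 157, 51, 101, 2941] z med 0.0112 centre 0.6544 0.0047 r 0.1638 mean [0.6553 0.0176]
side 2 [254, 157, 51, 101, 2941] z med 0.0112 centre 0.6544 0.0047 r 0.1638 mean [0.6553 0.0176]
side 3 [254, 157, 51, 101, 2941] z med 0.0112 centre 0.6544 0.0047 r 0.1638 mean [0.6553 0.0176]
tri 0 [ 0.6588 -0.0753 -0.024 ]
tri 1 [ 0.6546 -0.0139 -0.007 ]
tri 2 [0.656  0.0703 0.041 ]
tri 3 [0.6615 0.1616 0.1071]
[[-9.748e-01  2.229e-01 -7.000e-04]
 [ 2.229e-01  9.748e-01 -1.600e-03]
 [ 3.000e-04 -1.700e-03 -1.000e+00]]
```

Targets, all with tool y turned onto world x, so a row is [dy, dx, -dz]:

| Canister | From (x, y) | Mat centre (x, y) |
|---|---|---|
| 4 | (.432, .125) | (.653, -.111), next to the bell |
| 3 | (.463, .006) | (.653, -.021) |
| 2 | (.445, .279) | (.653, .069) |
| 1 | (.444, -.150) | (.6535, .158) |

First I turn the tool by +77.1°.

>>> {"fn": "drive_tool", "kwargs": {
  "plan": [
    [0,0,0,0,0,8.57,1],
    [0,0,0,0,0,8.57,1],
    [0,0,0,0,0,8.57,1],
    [0,0,0,0,0,8.57,1],
    [0,0,0,0,0,8.57,1],
    [0,0,0,0,0,8.57,1],
    [0,0,0,0,0,8.57,1],
    [0,0,0,0,0,8.57,1],
    [0,0,0,0,0,8.57,1]
  ],
  "newtons": 40
}}

```text
t: 1.05
tcp_pos: [0.1391, 0.609, 0.2449]
tool_rot: [0.709, 0.705, -0.0, 0.0]
force: [-0.4, 0.0, -0.2]
finger_gap: 1.002
gripper_force: 0.0
```

>>> {"fn": "drive_tool", "kwargs": {
  "plan": [
    [-0.03,0.02,0,0,0,0,1],
    [-0.04,0.024,0,0,0,0,1],
    [-0.04,0.024,0,0,0,0,1],
    [-0.04,0.024,0,0,0,0,1],
    [-0.04,0.024,0,0,0,0,1],
    [-0.04,0.024,0,0,0,0,1],
    [-0.04,0.024,0,0,0,0,1],
    [-0.04,0.024,0,0,0,0,1],
    [-0.04,0.024,0,0,0,0,1],
    [-0.04,0.024,0,0,0,0,1]
  ]
}}

```text
t: 2.05
tcp_pos: [0.3758, 0.2175, 0.2454]
tool_rot: [0.707, 0.707, 0.0, 0.0]
force: [0.1, 1.0, -0.4]
finger_gap: 0.998
gripper_force: 0.0
```

>>> {"fn": "drive_tool", "kwargs": {
  "plan": [
    [-0.04,0.024,0,0,0,0,1],
    [-0.03,0.02,0,0,0,0,1],
    [-0.01,0.01,0,0,0,0,1],
    [0,0,0,0,0,0,1],
    [0,0,0,0,0,0,1]
  ]
}}

```text
t: 2.55
tcp_pos: [0.4282, 0.1398, 0.245]
tool_rot: [0.707, 0.707, -0.0, -0.001]
force: [-0.7, 0.6, -0.1]
finger_gap: 1.001
gripper_force: 0.0
```

```bash
cat > look.py <<'E'
from h import *; import sys
d=snap('wrist'); C=cloud(d); cv2.imwrite('pics/'+sys.argv[1],d['image'][:,:,::-1])
hsv=cv2.cvtColor(d['image'],cv2.COLOR_RGB2HSV); m=((hsv[...,0]>4)&(hsv[...,0]<22)&(hsv[...,1]>75)&(hsv[...,2]>85)).astype(np.uint8)
m=cv2.morphologyEx(m,cv2.MORPH_OPEN,np.ones((3,3),np.uint8))
n,L,st,ce=cv2.connectedComponentsWithStats(m,connectivity=4)
for l in range(1,n):
    if st[l,4]<400: continue
    P=C[L==l]; zt=np.nanpercentile(P[:,2],80); T=P[abs(P[:,2]-zt)<.004][:,:2]
    print(ce[l].round(),st[l,4],'ztop %.4f'%zt,'mid',((T.max(0)+T.min(0))/2).round(4),'ext',np.ptp(T,0).round(4))
print(manip.sense()['tcp_pos'].round(4))
E
python3 look.py w1.png
```

```text
[340.  25.] 3109 ztop 0.0891 mid [0.4458 0.2711] ext [0.0512 0.0403]
[517. 155.] 3685 ztop 0.0114 mid [0.6558 0.1537] ext [0.0809 0.0748]
[324. 221.] 3212 ztop 0.1369 mid [0.433  0.1234] ext [0.051  0.0527]
[430. 232.] 3962 ztop 0.1127 mid [0.5386 0.0868] ext [0.0516 0.049 ]
[504. 227.] 3100 ztop 0.0113 mid [0.6555 0.0663] ext [0.0809 0.0805]
[625. 317.] 2471 ztop 0.0615 mid [ 0.8018 -0.0079] ext [0.0538 0.1636]
[495. 288.] 2198 ztop 0.0113 mid [ 0.656  -0.0224] ext [0.0806 0.0774]
[355. 326.] 1841 ztop 0.1131 mid [0.4632 0.0039] ext [0.051  0.0519]
[0.4279 0.1402 0.245 ]
```

View pics/w1.png

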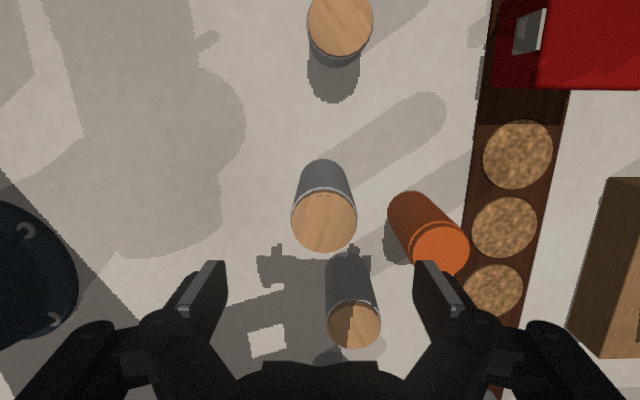

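The wrist view agrees. It shows can 4's lid at (324,221), centred between the fingers in x, and the orange one at (440,250). Mat tops read .011 m and the lid .137 m. I'll centre on can 4 and descend to TCP z ≈ .107.

>>> {"fn": "drive_tool", "kwargs": {
  "plan": [
    [-0.008,0.003,0,0,0,0,1],
    [-0.008,0.002,0.01,0,0,0,1],
    [0,0,0.025,0,0,0,1],
    [0,0,0.025,0,0,0,1],
    [0,0,0.025,0,0,0,1],
    [0,0,0.025,0,0,0,1],
    [0,0,0.02,0,0,0,1],
    [0,0,0.008,0,0,0,1],
    [0,0,0,0,0,0,1],
    [0,0,0,0,0,0,1]
  ]
}}

```text
t: 3.6
tcp_pos: [0.4345, 0.1233, 0.1076]
tool_rot: [0.707, 0.707, 0.0, 0.0]
force: [1.1, -0.5, -0.5]
finger_gap: 1.003
gripper_force: 0.0
```

>>> {"fn": "drive_tool", "kwargs": {
  "plan": [
    [0,0,0,0,0,0,0.2],
    [0,0,0,0,0,0,0],
    [0,0,0,0,0,0,-0.5],
    [0,0,0,0,0,0,-1],
    [0,0,0,0,0,0,-1],
    [0,0,0,0,0,0,-1],
    [0,0,0,0,0,0,-1],
    [0,0,0,0,0,0,-1]
  ],
  "newtons": 40
}}

```text
t: 4.4
tcp_pos: [0.4342, 0.1233, 0.1084]
tool_rot: [0.707, 0.707, 0.0, 0.0]
force: [-1.7, 0.0, 5.4]
finger_gap: 0.644
gripper_force: 40.9
```

>>> {"fn": "drive_tool", "kwargs": {
  "plan": [
    [0,0,-0.01,0,0,0,-1],
    [0,0,-0.02,0,0,0,-1],
    [0,0,-0.02,0,0,0,-1],
    [0,0,-0.02,0,0,0,-1],
    [0,0,-0.02,0,0,0,-1],
    [0,0,-0.02,0,0,0,-1],
    [0,0,-0.02,0,0,0,-1],
    [0,0,-0.012,0,0,0,-1],
    [0,0,0,0,0,0,-1]
  ]
}}

```text
t: 5.3
tcp_pos: [0.4351, 0.1233, 0.2514]
tool_rot: [0.707, 0.707, 0.002, 0.002]
force: [0.4, 0.6, -2.6]
finger_gap: 0.641
gripper_force: 43.3
```

>>> {"fn": "drive_tool", "kwargs": {
  "plan": [
    [-0.014,0.01,0,0,0,0,-1],
    [-0.026,0.025,0,0,0,0,-1],
    [-0.026,0.025,0,0,0,0,-1],
    [-0.026,0.025,0,0,0,0,-1],
    [-0.026,0.025,0,0,0,0,-1],
    [-0.026,0.025,0,0,0,0,-1],
    [-0.026,0.025,0,0,0,0,-1],
    [-0.026,0.025,0,0,0,0,-1],
    [-0.026,0.025,0,0,0,0,-1],
    [-0.012,0.01,0,0,0,0,-1]
  ]
}}

```text
t: 6.3
tcp_pos: [0.6558, -0.1136, 0.2479]
tool_rot: [0.708, 0.706, -0.0, 0.0]
force: [-0.2, 1.0, -2.8]
finger_gap: 0.646
gripper_force: 43.3
```

>>> {"fn": "drive_tool", "kwargs": {
  "plan": [
    [0,0,0,0,0,0,-1],
    [0,0,0,0,0,0,-1]
  ]
}}

```text
t: 6.5
tcp_pos: [0.6528, -0.1103, 0.2479]
tool_rot: [0.707, 0.707, -0.001, -0.002]
force: [-0.1, 0.6, -3.7]
finger_gap: 0.646
gripper_force: 43.3
```

```bash
python3 look.py w2.png
```

```text
[321.  16.] 2419 ztop 0.0112 mid [0.6554 0.0444] ext [0.08   0.0361]
[503. 112.] 9110 ztop 0.0613 mid [ 0.8511 -0.02  ] ext [0.1509 0.1403]
[72. 50.] 3809 ztop 0.1129 mid [0.4635 0.003 ] ext [0.0532 0.0522]
[321.  89.] 4638 ztop 0.0113 mid [ 0.6552 -0.0239] ext [0.0799 0.0793]
[323. 159.] 2210 ztop 0.0111 mid [ 0.6553 -0.104 ] ext [0.0798 0.0594]
[122. 220.] 1831 ztop 0.0648 mid [ 0.4447 -0.1546] ext [0.053  0.0523]
[322. 306.] 12259 ztop 0.2769 mid [ 0.6547 -0.1086] ext [0.0503 0.05  ]
[ 0.6527 -0.1097  0.2482]
```

View pics/w2.png

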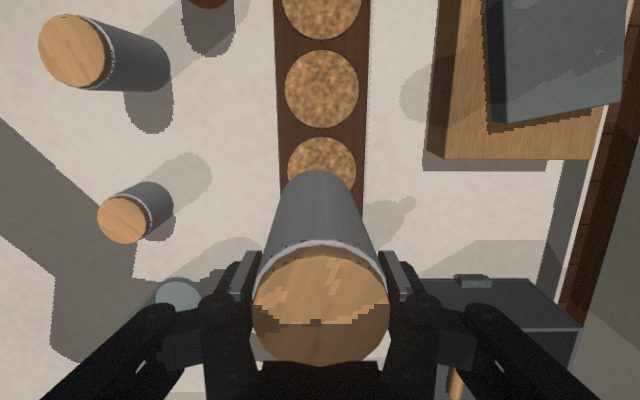

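The wrist view shows can 4 held upright, lid at (322,306), with its mat just behind it and the bell area clear. I'll move -3 mm in y and lower it about .129, the last part slowly.

>>> {"fn": "drive_tool", "kwargs": {
  "plan": [
    [-0.002,0,0.01,0,0,0,-1],
    [-0.001,0.001,0.02,0,0,0,-1],
    [0,0,0.025,0,0,0,-1],
    [0,0,0.025,0,0,0,-1],
    [0,0,0.02,0,0,0,-1],
    [0,0,0.015,0,0,0,-1],
    [0,0,0.007,0,0,0,-1],
    [0,0,0.003,0,0,0,-1],
    [0,0,0.001,0,0,0,-1],
    [0,0,0,0,0,0,-1]
  ]
}}

```text
t: 7.55
tcp_pos: [0.6558, -0.114, 0.1242]
tool_rot: [0.707, 0.707, 0.0, 0.001]
force: [1.1, 0.1, -2.0]
finger_gap: 0.642
gripper_force: 43.4
```

>>> {"fn": "drive_tool", "kwargs": {
  "plan": [
    [0,0,0.001,0,0,0,-1],
    [0,0,0.001,0,0,0,-1],
    [0,0,0,0,0,0,-1]
  ]
}}

```text
t: 7.85
tcp_pos: [0.6552, -0.1139, 0.1216]
tool_rot: [0.707, 0.707, 0.0, 0.0]
force: [-0.6, -0.3, -1.7]
finger_gap: 0.645
gripper_force: 43.4
```

>>> {"fn": "drive_tool", "kwargs": {
  "plan": [
    [0,0,0.001,0,0,0,-1],
    [0,0,0.001,0,0,0,-1],
    [0,0,0,0,0,0,-1]
  ]
}}

```text
t: 8.15
tcp_pos: [0.655, -0.1138, 0.1191]
tool_rot: [0.707, 0.707, -0.0, -0.0]
force: [-0.7, 0.3, -2.5]
finger_gap: 0.647
gripper_force: 43.4
```

>>> {"fn": "drive_tool", "kwargs": {
  "plan": [
    [0,0,0.001,0,0,0,-1],
    [0,0,0,0,0,0,-1]
  ]
}}

```text
t: 8.35
tcp_pos: [0.6552, -0.1139, 0.1186]
tool_rot: [0.707, 0.707, 0.0, 0.0]
force: [-0.9, 0.1, 0.0]
finger_gap: 0.644
gripper_force: 43.5
```

>>> {"fn": "drive_tool", "kwargs": {
  "plan": [
    [0,0,0.001,0,0,0,-1],
    [0,0,0,0,0,0,-1]
  ]
}}

```text
t: 8.55
tcp_pos: [0.6552, -0.114, 0.1185]
tool_rot: [0.707, 0.707, -0.0, 0.0]
force: [-2.2, 0.3, 5.2]
finger_gap: 0.642
gripper_force: 44.1
```

>>> {"fn": "drive_tool", "kwargs": {
  "plan": [
    [0,0,0,0,0,0,0.35],
    [0,0,0,0,0,0,0.5],
    [0,0,0,0,0,0,0.8],
    [0,0,0,0,0,0,1],
    [0,0,0,0,0,0,1],
    [0,0,-0.01,0,0,0,1],
    [0,0,-0.02,0,0,0,1],
    [0,0,-0.04,0,0,0,1],
    [0,0,-0.05,0,0,0,1]
  ]
}}

```text
t: 9.45
tcp_pos: [0.6538, -0.1134, 0.237]
tool_rot: [0.707, 0.707, -0.001, -0.002]
force: [1.3, 0.2, -0.4]
finger_gap: 1.0
gripper_force: 0.0
```

>>> {"fn": "drive_tool", "kwargs": {
  "plan": [
    [0.015,-0.025,0,0,0,0,1],
    [0.022,-0.036,0,0,0,0,1],
    [0.022,-0.036,0,0,0,0,1],
    [0.022,-0.036,0,0,0,0,1],
    [0.022,-0.036,0,0,0,0,1],
    [0.014,-0.022,0,0,0,0,1],
    [0,0,0.02,0,0,0,1],
    [0,0,0.01,0,0,0,1],
    [0,0,0,0,0,0,1]
  ]
}}

```text
t: 10.35
tcp_pos: [0.464, 0.0032, 0.2067]
tool_rot: [0.707, 0.707, -0.0, -0.001]
force: [0.0, -0.4, 0.2]
finger_gap: 0.998
gripper_force: 0.0
```

```bash
python3 look.py w3.png
```

```text
[527.  26.] 4282 ztop 0.0114 mid [0.6551 0.1419] ext [0.08   0.0505]
[427.  89.] 5672 ztop 0.1131 mid [0.5387 0.0845] ext [0.0518 0.052 ]
[513. 113.] 5299 ztop 0.0113 mid [0.6561 0.066 ] ext [0.0814 0.0788]
[498. 200.] 4192 ztop 0.0113 mid [ 0.6556 -0.0242] ext [0.0812 0.0801]
[317. 207.] 3765 ztop 0.1129 mid [0.463  0.0036] ext [0.0512 0.0523]
[485. 258.] 921 ztop 0.0114 mid [ 0.6556 -0.0962] ext [0.0795 0.0462]
[296. 340.] 944 ztop 0.0651 mid [ 0.4435 -0.156 ] ext [0.0464 0.0468]
[0.4647 0.0029 0.2072]
```

View pics/w3.png

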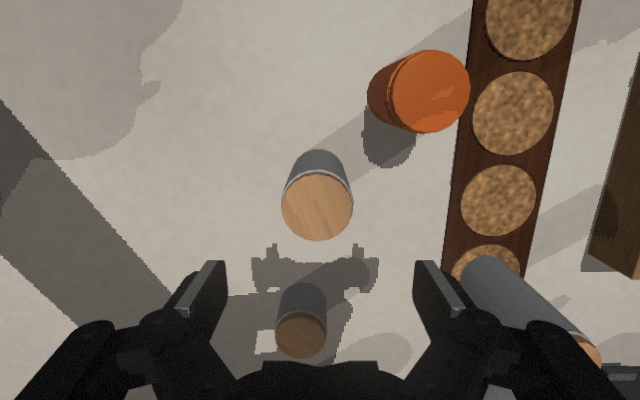

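Can 4 stands on its mat at (500,290). Can 3's lid at (317,207) is centred under the gripper, so I descend .124 and grip.

>>> {"fn": "drive_tool", "kwargs": {
  "plan": [
    [0,0,0.02,0,0,0,1],
    [0,0,0.03,0,0,0,1],
    [0,0,0.03,0,0,0,1],
    [0,0,0.025,0,0,0,1],
    [0,0,0.015,0,0,0,1],
    [0,0,0.004,0,0,0,1],
    [0,0,0,0,0,0,1]
  ]
}}

```text
t: 11.1
tcp_pos: [0.4649, 0.0028, 0.0831]
tool_rot: [0.707, 0.707, -0.0, -0.0]
force: [0.4, 0.3, 0.6]
finger_gap: 1.0
gripper_force: 0.0
```

>>> {"fn": "drive_tool", "kwargs": {
  "plan": [
    [0,0,0,0,0,0,0.2],
    [0,0,0,0,0,0,0],
    [0,0,0,0,0,0,-0.5],
    [0,0,0,0,0,0,-1],
    [0,0,0,0,0,0,-1],
    [0,0,0,0,0,0,-1]
  ]
}}

```text
t: 11.7
tcp_pos: [0.4643, 0.0031, 0.0845]
tool_rot: [0.707, 0.707, 0.0, 0.001]
force: [-2.5, -0.2, 7.3]
finger_gap: 0.649
gripper_force: 41.2
```

>>> {"fn": "drive_tool", "kwargs": {
  "plan": [
    [0,0,-0.01,0,0,0,-1],
    [0,0,-0.02,0,0,0,-1],
    [0,0,-0.025,0,0,0,-1],
    [0,0,-0.025,0,0,0,-1],
    [0,0,-0.025,0,0,0,-1],
    [0,0,-0.02,0,0,0,-1],
    [0,0,-0.015,0,0,0,-1],
    [0,0,0,0,0,0,-1]
  ]
}}

```text
t: 12.5
tcp_pos: [0.4654, 0.003, 0.2258]
tool_rot: [0.707, 0.707, 0.002, 0.002]
force: [-0.2, -0.4, -1.4]
finger_gap: 0.649
gripper_force: 43.0
```

>>> {"fn": "drive_tool", "kwargs": {
  "plan": [
    [-0.002,0.012,0,0,0,0,-1],
    [-0.0035,0.025,0,0,0,0,-1],
    [-0.0035,0.025,0,0,0,0,-1],
    [-0.0035,0.025,0,0,0,0,-1],
    [-0.0035,0.025,0,0,0,0,-1],
    [-0.0035,0.025,0,0,0,0,-1],
    [-0.0035,0.025,0,0,0,0,-1],
    [-0.0025,0.018,0,0,0,0,-1],
    [-0.001,0.01,0,0,0,0,-1],
    [0,0,0.005,0,0,0,-1]
  ]
}}

```text
t: 13.5
tcp_pos: [0.6556, -0.0236, 0.2173]
tool_rot: [0.707, 0.707, 0.0, 0.0]
force: [-0.8, 0.1, -1.2]
finger_gap: 0.639
gripper_force: 42.9
```

>>> {"fn": "drive_tool", "kwargs": {
  "plan": [
    [0,0,0.02,0,0,0,-1],
    [0,0,0.025,0,0,0,-1],
    [0,0,0.025,0,0,0,-1],
    [0,0,0.02,0,0,0,-1],
    [0,0,0.015,0,0,0,-1],
    [0,0,0.01,0,0,0,-1],
    [0,0,0.005,0,0,0,-1],
    [0,0,0.002,0,0,0,-1],
    [0,0,0,0,0,0,-1]
  ]
}}

```text
t: 14.4
tcp_pos: [0.6546, -0.0234, 0.0968]
tool_rot: [0.707, 0.707, 0.0, 0.0]
force: [0.2, 0.8, -2.5]
finger_gap: 0.641
gripper_force: 43.0
```

>>> {"fn": "drive_tool", "kwargs": {
  "plan": [
    [0,0,0.001,0,0,0,-1],
    [0,0,0.001,0,0,0,-1],
    [0,0,0,0,0,0,-1]
  ]
}}

```text
t: 14.7
tcp_pos: [0.6543, -0.0233, 0.0947]
tool_rot: [0.707, 0.707, 0.0, 0.0]
force: [-0.6, 0.2, -1.8]
finger_gap: 0.649
gripper_force: 43.0
```

>>> {"fn": "drive_tool", "kwargs": {
  "plan": [
    [0,0,0.001,0,0,0,-1],
    [0,0,0,0,0,0,-1]
  ]
}}

```text
t: 14.9
tcp_pos: [0.6544, -0.0234, 0.0946]
tool_rot: [0.707, 0.707, 0.0, 0.0]
force: [-1.7, 1.0, 4.6]
finger_gap: 0.643
gripper_force: 43.6
```

Contact. Release and go up, then toward can 2 at (.445,.278): dx -.209, dy +.301.

>>> {"fn": "drive_tool", "kwargs": {
  "plan": [
    [0,0,0,0,0,0,0.35],
    [0,0,0,0,0,0,0.5],
    [0,0,0,0,0,0,0.8],
    [0,0,0,0,0,0,1],
    [0,0,0,0,0,0,1],
    [0,0,-0.01,0,0,0,1],
    [0,0,-0.02,0,0,0,1],
    [0,0,-0.035,0,0,0,1],
    [0,0,-0.04,0,0,0,1],
    [0,0,-0.02,0,0,0,1]
  ]
}}

```text
t: 15.9
tcp_pos: [0.656, -0.0236, 0.223]
tool_rot: [0.707, 0.707, 0.002, 0.003]
force: [1.3, -0.2, -1.6]
finger_gap: 1.001
gripper_force: 0.0
```

>>> {"fn": "drive_tool", "kwargs": {
  "plan": [
    [0.02,-0.014,0,0,0,0,1],
    [0.035,-0.024,0,0,0,0,1],
    [0.035,-0.024,0,0,0,0,1],
    [0.035,-0.024,0,0,0,0,1],
    [0.035,-0.024,0,0,0,0,1],
    [0.035,-0.024,0,0,0,0,1],
    [0.035,-0.024,0,0,0,0,1],
    [0.035,-0.024,0,0,0,0,1],
    [0.021,-0.02,0,0,0,0,1],
    [0.015,-0.007,0.01,0,0,0,1]
  ]
}}

```text
t: 16.9
tcp_pos: [0.4436, 0.2796, 0.21]
tool_rot: [0.706, 0.708, 0.001, 0.0]
force: [-0.1, 0.2, 1.3]
finger_gap: 1.001
gripper_force: 0.0
```

>>> {"fn": "drive_tool", "kwargs": {
  "plan": [
    [0,0,0.02,0,0,0,1],
    [0,0,0.01,0,0,0,1],
    [0,0,0,0,0,0,1]
  ]
}}

```text
t: 17.2
tcp_pos: [0.4445, 0.2773, 0.1775]
tool_rot: [0.707, 0.707, -0.001, -0.001]
force: [-0.3, 0.6, -0.2]
finger_gap: 1.002
gripper_force: 0.0
```

```bash
python3 look.py w4.png
```

```text
[320. 210.] 3921 ztop 0.0890 mid [0.4456 0.2768] ext [0.0513 0.0524]
[514. 294.] 3248 ztop 0.0113 mid [0.6555 0.1537] ext [0.0805 0.0763]
[408. 339.] 619 ztop 0.0435 mid [0.5386 0.1112] ext [0.0175 0.0039]
[0.4452 0.2774 0.1782]
```

>>> {"fn": "drive_tool", "kwargs": {
  "plan": [
    [0,0,0.02,0,0,0,1],
    [0,0,0.03,0,0,0,1],
    [0,0,0.03,0,0,0,1],
    [0,0,0.023,0,0,0,1],
    [0,0,0.012,0,0,0,1],
    [0,0,0.003,0,0,0,1],
    [0,0,0,0,0,0,1]
  ]
}}

```text
t: 17.95
tcp_pos: [0.4459, 0.2777, 0.0607]
tool_rot: [0.707, 0.707, 0.0, 0.0]
force: [1.2, -0.3, 0.4]
finger_gap: 1.007
gripper_force: 0.0
```

>>> {"fn": "drive_tool", "kwargs": {
  "plan": [
    [0,0,0,0,0,0,0.2],
    [0,0,0,0,0,0,0],
    [0,0,0,0,0,0,-0.5],
    [0,0,0,0,0,0,-1],
    [0,0,0,0,0,0,-1],
    [0,0,0,0,0,0,-1]
  ]
}}

```text
t: 18.55
tcp_pos: [0.4453, 0.2779, 0.0615]
tool_rot: [0.707, 0.707, 0.001, 0.0]
force: [-2.0, -0.5, 5.9]
finger_gap: 0.643
gripper_force: 41.4
```

>>> {"fn": "drive_tool", "kwargs": {
  "plan": [
    [0,0,-0.01,0,0,0,-1],
    [0,0,-0.02,0,0,0,-1],
    [0,0,-0.025,0,0,0,-1],
    [0,0,-0.025,0,0,0,-1],
    [0,0,-0.025,0,0,0,-1],
    [0,0,-0.02,0,0,0,-1],
    [0,0,-0.015,0,0,0,-1],
    [0,0,0,0,0,0,-1]
  ]
}}

```text
t: 19.35
tcp_pos: [0.4463, 0.2782, 0.2027]
tool_rot: [0.707, 0.707, 0.002, 0.001]
force: [1.1, 0.4, -3.6]
finger_gap: 0.646
gripper_force: 43.5
```

>>> {"fn": "drive_tool", "kwargs": {
  "plan": [
    [-0.0115,0.0115,0,0,0,0,-1],
    [-0.025,0.0245,0,0,0,0,-1],
    [-0.025,0.0245,0,0,0,0,-1],
    [-0.025,0.0245,0,0,0,0,-1],
    [-0.025,0.0245,0,0,0,0,-1],
    [-0.025,0.0245,0,0,0,0,-1],
    [-0.025,0.0245,0,0,0,0,-1],
    [-0.025,0.0245,0,0,0,0,-1],
    [-0.018,0.018,0,0,0,0,-1],
    [-0.007,0.0085,0,0,0,0,-1]
  ]
}}

```text
t: 20.35
tcp_pos: [0.6561, 0.0627, 0.1984]
tool_rot: [0.708, 0.706, -0.001, -0.0]
force: [0.2, -0.3, -3.5]
finger_gap: 0.645
gripper_force: 43.5
```

>>> {"fn": "drive_tool", "kwargs": {
  "plan": [
    [0,0,0.005,0,0,0,-1],
    [0,0,0.02,0,0,0,-1],
    [0,0,0.025,0,0,0,-1],
    [0,0,0.025,0,0,0,-1],
    [0,0,0.02,0,0,0,-1],
    [0,0,0.015,0,0,0,-1],
    [0,0,0.01,0,0,0,-1],
    [0,0,0.005,0,0,0,-1],
    [0,0,0.002,0,0,0,-1],
    [0,0,0,0,0,0,-1]
  ]
}}

```text
t: 21.35
tcp_pos: [0.6551, 0.0662, 0.0738]
tool_rot: [0.707, 0.707, 0.0, 0.0]
force: [0.2, 0.3, -4.6]
finger_gap: 0.642
gripper_force: 43.5
```

>>> {"fn": "drive_tool", "kwargs": {
  "plan": [
    [0,0,0.001,0,0,0,-1],
    [0,0,0,0,0,0,-1]
  ]
}}

```text
t: 21.55
tcp_pos: [0.6551, 0.0661, 0.073]
tool_rot: [0.707, 0.707, 0.0, 0.001]
force: [0.4, -0.5, -2.3]
finger_gap: 0.638
gripper_force: 43.5
```

>>> {"fn": "drive_tool", "kwargs": {
  "plan": [
    [0,0,0.001,0,0,0,-1],
    [0,0,0.0005,0,0,0,-1],
    [0,0,0,0,0,0,-1]
  ]
}}

```text
t: 21.85
tcp_pos: [0.6551, 0.0661, 0.0717]
tool_rot: [0.707, 0.707, 0.0, 0.0]
force: [-1.4, 0.6, 1.2]
finger_gap: 0.642
gripper_force: 44.0
```

>>> {"fn": "drive_tool", "kwargs": {
  "plan": [
    [0,0,0.001,0,0,0,-1],
    [0,0,0,0,0,0,-1]
  ]
}}

```text
t: 22.05
tcp_pos: [0.6551, 0.0661, 0.0716]
tool_rot: [0.707, 0.707, 0.0, 0.001]
force: [-2.7, -0.3, 7.9]
finger_gap: 0.645
gripper_force: 44.6
```

>>> {"fn": "drive_tool", "kwargs": {
  "plan": [
    [0,0,0,0,0,0,0.35],
    [0,0,0,0,0,0,0.5],
    [0,0,0,0,0,0,0.8],
    [0,0,0,0,0,0,1],
    [0,0,0,0,0,0,1],
    [0,0,-0.01,0,0,0,1],
    [0,0,-0.02,0,0,0,1],
    [0,0,-0.04,0,0,0,1],
    [0,0,-0.045,0,0,0,1],
    [0,0,-0.035,0,0,0,1]
  ]
}}

```text
t: 23.05
tcp_pos: [0.6554, 0.0662, 0.2232]
tool_rot: [0.707, 0.707, 0.001, 0.001]
force: [0.8, -0.1, -0.1]
finger_gap: 0.997
gripper_force: 0.0
```

>>> {"fn": "drive_tool", "kwargs": {
  "plan": [
    [-0.014,-0.014,0,0,0,0,1],
    [-0.025,-0.025,0,0,0,0,1],
    [-0.025,-0.025,0,0,0,0,1],
    [-0.025,-0.025,0,0,0,0,1],
    [-0.025,-0.025,0,0,0,0,1],
    [-0.025,-0.025,0,0,0,0,1],
    [-0.025,-0.025,0,0,0,0,1],
    [-0.025,-0.022,0,0,0,0,1],
    [-0.02,-0.016,0,0,0,0,1],
    [-0.01,-0.008,0.01,0,0,0,1]
  ]
}}

```text
t: 24.05
tcp_pos: [0.4443, -0.1547, 0.2115]
tool_rot: [0.708, 0.706, 0.0, 0.002]
force: [0.1, -0.1, 0.6]
finger_gap: 1.002
gripper_force: 0.0
```

>>> {"fn": "drive_tool", "kwargs": {
  "plan": [
    [0,0,0.03,0,0,0,1],
    [0,0,0.02,0,0,0,1],
    [0,0,0,0,0,0,1]
  ]
}}

```text
t: 24.35
tcp_pos: [0.4432, -0.1522, 0.1585]
tool_rot: [0.707, 0.707, -0.0, -0.002]
force: [-0.3, 0.1, 0.7]
finger_gap: 1.004
gripper_force: 0.0
```

```bash
python3 look.py w5.png
```

```text
[548.  25.] 761 ztop 0.0113 mid [ 0.6258 -0.0231] ext [0.0209 0.0441]
[529. 139.] 716 ztop 0.0113 mid [ 0.6249 -0.1108] ext [0.0201 0.0506]
[320. 210.] 3731 ztop 0.0649 mid [ 0.4446 -0.1544] ext [0.0517 0.052 ]
[ 0.4442 -0.1526  0.1596]
```

>>> {"fn": "drive_tool", "kwargs": {
  "plan": [
    [-0.001,0,0.02,0,0,0,1],
    [0,0,0.03,0,0,0,1],
    [0,0,0.03,0,0,0,1],
    [0,0,0.025,0,0,0,1],
    [0,0,0.014,0,0,0,1],
    [0,0,0.004,0,0,0,1],
    [0,0,0,0,0,0,1]
  ]
}}

```text
t: 25.1
tcp_pos: [0.4455, -0.1541, 0.0374]
tool_rot: [0.707, 0.707, 0.0, 0.001]
force: [0.6, 0.2, -0.1]
finger_gap: 1.001
gripper_force: 0.0
```

>>> {"fn": "drive_tool", "kwargs": {
  "plan": [
    [0,0,0,0,0,0,0.2],
    [0,0,0,0,0,0,0],
    [0,0,0,0,0,0,-0.5],
    [0,0,0,0,0,0,-1],
    [0,0,0,0,0,0,-1],
    [0,0,0,0,0,0,-1]
  ]
}}

```text
t: 25.7
tcp_pos: [0.445, -0.154, 0.0381]
tool_rot: [0.707, 0.707, 0.0, 0.001]
force: [-0.9, -0.4, 5.5]
finger_gap: 0.648
gripper_force: 41.4
```

>>> {"fn": "drive_tool", "kwargs": {
  "plan": [
    [0,0,-0.01,0,0,0,-1],
    [0,0,-0.02,0,0,0,-1],
    [0,0,-0.03,0,0,0,-1],
    [0,0,-0.03,0,0,0,-1],
    [0,0,-0.03,0,0,0,-1],
    [0,0,-0.03,0,0,0,-1],
    [0,0,-0.02,0,0,0,-1],
    [0,0,-0.01,0,0,0,-1],
    [0,0,0,0,0,0,-1]
  ]
}}

```text
t: 26.6
tcp_pos: [0.4451, -0.154, 0.2184]
tool_rot: [0.707, 0.707, 0.0, 0.002]
force: [-0.1, 0.3, -2.2]
finger_gap: 0.638
gripper_force: 42.8
```

>>> {"fn": "drive_tool", "kwargs": {
  "plan": [
    [0.014,0.01,0,0,0,0,-1],
    [0.028,0.019,0,0,0,0,-1],
    [0.028,0.019,0,0,0,0,-1],
    [0.028,0.019,0,0,0,0,-1],
    [0.028,0.019,0,0,0,0,-1],
    [0.028,0.019,0,0,0,0,-1],
    [0.028,0.019,0,0,0,0,-1],
    [0.028,0.019,0,0,0,0,-1],
    [0.028,0.019,0,0,0,0,-1],
    [0.028,0.019,0,0,0,0,-1]
  ]
}}

```text
t: 27.6
tcp_pos: [0.6251, 0.1134, 0.2146]
tool_rot: [0.707, 0.707, -0.001, -0.001]
force: [-0.2, -0.2, -1.7]
finger_gap: 0.637
gripper_force: 42.8
```

>>> {"fn": "drive_tool", "kwargs": {
  "plan": [
    [0.028,0.019,0,0,0,0,-1],
    [0.0115,0.007,0,0,0,0,-1],
    [0.005,0.003,0,0,0,0,-1],
    [0,0,0,0,0,0,-1],
    [0,0,0.02,0,0,0,-1],
    [0,0,0.025,0,0,0,-1],
    [0,0,0.025,0,0,0,-1],
    [0,0,0.02,0,0,0,-1],
    [0,0,0,0,0,0,-1],
    [0,0,0,0,0,0,-1]
  ]
}}

```text
t: 28.6
tcp_pos: [0.6542, 0.1555, 0.1268]
tool_rot: [0.708, 0.707, -0.001, -0.0]
force: [-0.5, -1.0, -0.1]
finger_gap: 0.638
gripper_force: 42.9
```

```bash
python3 look.py w6.png
```

```text
[319. 182.] 4609 ztop 0.0110 mid [0.6553 0.1652] ext [0.0806 0.0601]
[552. 274.] 6037 ztop 0.0611 mid [0.829  0.1085] ext [0.1063 0.0433]
[322. 305.] 12566 ztop 0.1535 mid [0.6558 0.1559] ext [0.0508 0.0515]
[154. 293.] 5392 ztop 0.0997 mid [0.5305 0.1058] ext [0.0301 0.0143]
[0.6551 0.1558 0.1278]
```

View pics/w6.png

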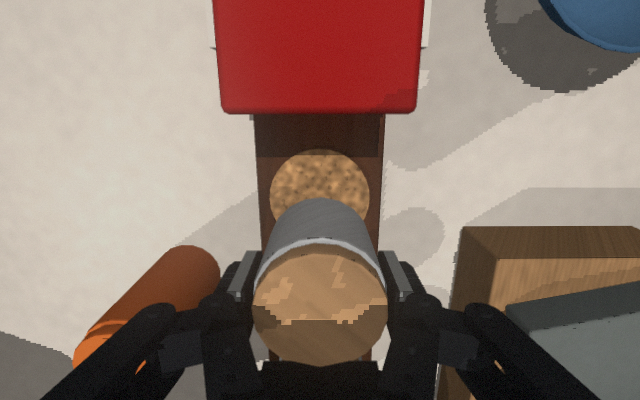

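Can 1 hangs upright above the last mat, mat far edge at (319,150), giving a centre at y ≈ .155. Lower it.

>>> {"fn": "drive_tool", "kwargs": {
  "plan": [
    [0,0,0.015,0,0,0,-1],
    [0,0,0.02,0,0,0,-1],
    [0,0,0.018,0,0,0,-1],
    [0,0,0.012,0,0,0,-1],
    [0,0,0.007,0,0,0,-1],
    [0,0,0.003,0,0,0,-1],
    [0,0,0.001,0,0,0,-1],
    [0,0,0,0,0,0,-1]
  ]
}}

```text
t: 29.45
tcp_pos: [0.6552, 0.1567, 0.0514]
tool_rot: [0.707, 0.707, 0.0, 0.0]
force: [0.8, -0.3, -1.8]
finger_gap: 0.645
gripper_force: 42.9
```

>>> {"fn": "drive_tool", "kwargs": {
  "plan": [
    [0,0,0.001,0,0,0,-1],
    [0,0,0.001,0,0,0,-1],
    [0,0,0,0,0,0,-1]
  ]
}}

```text
t: 29.75
tcp_pos: [0.6548, 0.1567, 0.049]
tool_rot: [0.707, 0.707, 0.0, 0.0]
force: [-0.0, 0.2, -2.4]
finger_gap: 0.643
gripper_force: 42.9
```

>>> {"fn": "drive_tool", "kwargs": {
  "plan": [
    [0,0,0.001,0,0,0,-1],
    [0,0,0,0,0,0,-1]
  ]
}}

```text
t: 29.95
tcp_pos: [0.6549, 0.1567, 0.0483]
tool_rot: [0.707, 0.707, 0.0, 0.0]
force: [-0.3, 0.1, 0.5]
finger_gap: 0.641
gripper_force: 43.3
```

>>> {"fn": "drive_tool", "kwargs": {
  "plan": [
    [0,0,0.0005,0,0,0,-1],
    [0,0,0,0,0,0,-1]
  ]
}}

```text
t: 30.15
tcp_pos: [0.6549, 0.1567, 0.0482]
tool_rot: [0.707, 0.707, 0.0, 0.0]
force: [-1.2, -0.4, 5.3]
finger_gap: 0.644
gripper_force: 43.5
```

>>> {"fn": "drive_tool", "kwargs": {
  "plan": [
    [0,0,0,0,0,0,0.35],
    [0,0,0,0,0,0,0.5],
    [0,0,0,0,0,0,0.8],
    [0,0,0,0,0,0,1],
    [0,0,0,0,0,0,1],
    [0,0,-0.01,0,0,0,1],
    [0,0,-0.02,0,0,0,1],
    [0,0,-0.04,0,0,0,1],
    [0,0,-0.045,0,0,0,1],
    [0,0,-0.045,0,0,0,1]
  ]
}}

```text
t: 31.15
tcp_pos: [0.6544, 0.1566, 0.2094]
tool_rot: [0.707, 0.707, -0.0, -0.0]
force: [2.1, 0.5, -1.0]
finger_gap: 0.997
gripper_force: 0.0
```

>>> {"fn": "drive_tool", "kwargs": {
  "plan": [
    [0,-0.02,-0.02,0,0,0,1],
    [0,-0.03,0,0,0,0,1],
    [0,-0.04,0,0,0,0,1],
    [0,-0.04,0,0,0,0,1],
    [0,-0.03,0,0,0,0,1],
    [0,0,0,0,0,0,1],
    [0,0,0,0,0,0,1]
  ]
}}

```text
t: 31.85
tcp_pos: [0.495, 0.1569, 0.2284]
tool_rot: [0.707, 0.707, 0.001, 0.001]
force: [0.2, 0.1, 0.6]
finger_gap: 0.999
gripper_force: 0.0
```

Run:
```python
from h import *
for n in('scene','side'):
    d=snap(n); cv2.imwrite(f'pics/{n}9.png',d['image'][:,:,::-1]); C=cloud(d)
    hsv=cv2.cvtColor(d['image'],cv2.COLOR_RGB2HSV); h=hsv[...,0]
    for x,y,H in((.655,-.114,.146),(.655,-.023,.122),(.655,.066,.098),(.655,.157,.074)):
        T=C[(abs(C[...,2]-H-.0015)<.004)&(np.hypot(C[...,0]-x,C[...,1]-y)<.04)&(h>4)&(h<22)]
        print(n,H,len(T),((T.max(0)+T.min(0))/2).round(4) if len(T) else '', np.ptp(T,0).round(4) if len(T) else '')
    Q=C.reshape(-1,3)
    for k,p in(('bell',(.655,-.21)),('jar',(.463,-.285))):
        q=Q[(np.hypot(*(Q[:,:2]-p).T)<.06)&(Q[:,2]>.02)]; print(n,k,np.nanmin(q,0).round(3),np.nanmax(q,0).round(3))
```

```text
scene 0.146 305 [ 0.6529 -0.1114  0.1466] [0.0511 0.0528 0.0062]
scene 0.122 342 [ 0.6527 -0.0199  0.1223] [0.0504 0.0511 0.0055]
scene 0.098 396 [0.6551 0.0684 0.0987] [0.0524 0.0516 0.0064]
scene 0.074 455 [0.6552 0.1596 0.0749] [0.0533 0.0521 0.0068]
scene bell [ 0.624 -0.244  0.02 ] [ 0.693 -0.185  0.135]
scene jar [ 0.427 -0.328  0.02 ] [ 0.501 -0.251  0.11 ]
side 0.146 265 [ 0.6537 -0.1121  0.1474] [0.0499 0.0567 0.0077]
side 0.122 305 [ 0.6523 -0.0218  0.1233] [0.0507 0.0543 0.0072]
side 0.098 353 [0.655  0.0659 0.0993] [0.051  0.0556 0.0069]
side 0.074 410 [0.6561 0.1575 0.0754] [0.0515 0.0534 0.0078]
side bell [ 0.615 -0.243  0.021] [ 0.686 -0.191  0.139]Traceback (most recent call last):
  File "<stdin>", line 10, in <module>
    res = np.fmin.reduce(a, axis=axis, out=out, **kwargs)
ValueError: zero-size array to reduction operation fmin which has no identity
```

View pics/scene9.png

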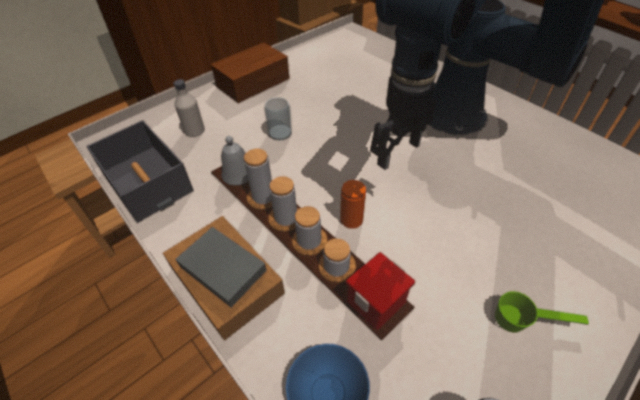

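All four canisters stand upright on the mats, stepping down from the bell: lids at (257,158), (283,185), (308,215) and (337,248). They are centred within a few mm. The bell, jar and orange look-alike are unmoved.

```bash
python3 -c "
from station import manip; print(manip.sign_off())"
```

```text
the job is handed in; nothing more can be done
None
```

The four canisters stand upright on the cork mats, tallest next to the bell and stepping down to the shortest, each centred to within a few mm and all released; the bell and glass jar stand where they were, and the job is handed in at about 32 s.

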